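# Lock the sprung chamber lid with its quarter-turn fastener

### The job

One of the two sample chambers still stands ajar: set your fingertips in the slot of its round fastener, press the lid fully shut and, keeping it pressed, turn the fastener a quarter turn clockwise to its stop so that the lid stays locked down when you let go. Nothing is to be gripped or lifted: do not raise the lid, leave the other chamber locked, do not disturb the things lying around, and finish clear of everything.

Things in the scene. Friction and masses are not known exactly. Their poses are not given: they have to be found in the camera images.
- chamber_a: the chamber that is still unlocked: a white box, 200 mm (x) by 170 mm (y), 77 mm high to its rim, fixed to the bench, with an aluminium lid 8 mm thick hinged at its rear (+x) edge and a black slotted fastener near the lid's front. Origin: centre of the underside; x towards the hinge, z up. The fastener's axis stands 45 mm in front of the origin (at x = -0.045, y = 0).
- lid_a (a joint): hinge at the rear top edge: 0 = shut, grows as the front rises (rad). Starts at 0.10 to 0.18. Sprung: unlocked and let go it rises to about 0.09; about 4 N at the fastener shuts it. A tongue below the fastener turns under a ledge with 2 mm play, so the lid must be held fully shut while turning, or the tongue hits or clears the ledge and cannot lock. Locked, the lid rises to about 0.012.
- fastener_a (a joint): the round quarter-turn fastener on that lid: 0 = released (slot across the chamber, along its y), 1.571 = locked (slot fore-and-aft, along its x, in line with the small dark bar on the lid's front edge); it grows turning clockwise seen from above, has stops at both ends, stays where it is left and turns with about 0.05 N m.
- slot_a (a point): middle of the slot's floor, on the fastener's axis, 140 mm in front (-x) of the hinge line and 11 mm above it; z up, y along the slot, turning with the fastener. Lid shut: 88 mm above the bench. The head is a steel disc 80 mm across; two raised black lugs leave a straight slot 26 mm wide, 13 mm deep, open at both ends.
- chamber_b: a second, identical chamber, already shut and locked; to be left as it is. Origin and axes as for chamber_a.
- lid_b (a joint): hinge at the rear top edge: 0 = shut, grows as the front rises (rad). Already shut (about 0.01) and locked.
- fastener_b (a joint): the round quarter-turn fastener on that lid: 0 = released (slot across the chamber, along its y), 1.571 = locked (slot fore-and-aft, along its x, in line with the small dark bar on the lid's front edge); it grows turning clockwise seen from above, has stops at both ends, stays where it is left and turns with about 0.05 N m.
- slot_b (a point): middle of the slot's floor, on the fastener's axis, 140 mm in front (-x) of the hinge line and 11 mm above it; z up, y along the slot, turning with the fastener. Lid shut: 88 mm above the bench. The head is a steel disc 80 mm across; two raised black lugs leave a straight slot 26 mm wide, 13 mm deep, open at both ends.
- specimen: loose specimen cup with orange cap, 38 mm across, 58 mm high, standing between the chambers; origin under its centre
- timer: loose small timer, 58x66x18 mm, lying in front; origin under its centre
- marker: loose marker pen, 13x134x14 mm, lying in front; origin under its centre
- forceps: loose steel forceps, 13x136x8 mm, lying in front; origin under its centre
- petri: loose petri dish, 62 mm across, 16 mm high, behind the chambers; origin under its centre
- tape_roll: loose roll of tape, 64 mm across, 19 mm high, at the left; origin under its centre

How it is judged:
By the outcome, as a careful person would: the job done as asked, in the order asked, and still so for the second after the job is handed in, with the robot touching nothing.
It also fails if it takes over 38 s, if anything falls off the work surface, if the arm or the gripper's body presses on something with over 40 N, if the wrist force passes 120 N, or if a joint passes its speed limit or range.

### The arm

A 6-joint arm with a two-finger parallel gripper is mounted at the origin on a cart in front of the work surface, level with it; the furniture and walls round the work are solid. World frame = base frame: x ahead of the robot, y to its left, z up, the work surface at z = 0. Lengths are in mm, angles in rad, forces in N, time in s.
With the tool pointing down it reaches from about 225 to 725 mm from the base axis. Payload 3.1 kg.
Tool frame: the origin (TCP) lies at the very end of the fingers, on their centre line; the grasp point (between the pads) lies 19 mm behind it; z points along the fingers, y is the line along which they close (so a half turn about z gives the same grasp; the last joint's range is limited). The gripper opens to 85 mm and grips with 20 to 120 N. Pads are 22 mm wide; open, the fingers measure 114 mm over their backs; the gripper's body (76 mm by 85 mm) begins 54 mm behind the grasp point. The pads swing forward as they close: fully open they stand 13 mm farther back than shut.
Start: joints at [-1.26, 0.048, 0.099, 1.622, 0, 1.443], TCP at [223.033, -475.262, 231.312] pointing down, gripper open.
Joint ranges: [-2.91, 2.91], [-0.99, 1.94], [-1.21, 1.42], [-2.12, 2.29], [-1.49, 1.47], [-3.14, 3.14]. Speed limits (rad/s): [2.79, 2.79, 3.14, 3.14, 3.14, 3.14].

### API

Orientations are given as a unit quaternion [x, y, z, w].
In Python, from plant import ctrl, monitor, optics, order, finder gives the robot as it stands. Calls block until the motion is done:
- ctrl.move_to(position, orientation): joint-space move of the TCP to a pose.
- ctrl.line_to(position, frame=None, speed=150): straight line of the TCP; frame=None keeps the orientation; speed is the mean speed in mm/s.
- ctrl.movej(angles): joint-space move.
- ctrl.grip(opening): finger opening in mm; the grip force is fixed at half the most; returns when the fingers have stopped.
- ctrl.hold(seconds).
- ctrl.solve_ik(position, orientation): joint angles nearest the present ones, or None.
- monitor.read_state(): the state.
- optics.read_camera(name): name is "scene" or "top" or "wrist"; returns the picture (400x640x3 uint8, blue, green, red); there is no depth.
- optics.camera_params(name): a dict with "camera_matrix" (3x3 intrinsics, pixels), "k1" (the pictures are not rectified: a ray, as slopes to the right and down, at radius r is drawn at 1 + k1 r^2 times it, then the intrinsics apply), "view" (4x4, takes a point from world to camera coordinates). Camera axes: x right, y up, looking along -z (the intrinsics and any distortion apply to the point x, -y, -z); pixel columns grow to the right and rows downward; lengths in mm; the calibration is good to about 2 mm. A picture is of the moment at which its call begins: read the wrist's pose just before it. camera_params takes no time and is no camera call; for the wrist camera it gives the pose at the moment of the call.
A pose or a line that the arm cannot do raises ctrl.Unreachable and nothing moves.
- order.sign_off(): hands the job in; it is judged then, once.
Trained networks look in the newest picture that a camera, given by its name, has taken for a name from the list of things; names that differ only in an ending like _2 or _b are one class to them, and where a whole thing is asked for, a point or a joint stands for the part that bears it (a point fixed in the world has none). Each returns a list of dicts, best first, with "score" (0 to 1); they miss things now and then, are a little off and sometimes report something else, mostly with a low value. They report only what shows in the picture. A call takes as long as a camera call.
- finder.recognise(query, camera): "extent" ([left, top, right, bottom] in pixels, round what is visible of it).
- finder.mark_of(query, camera): "xy" ([column, row] in pixels: a listed point, or the origin of a listed thing).
The state is a dict: "t": time; "joints": joint angles; "dq": joint speeds; "effort": joint torques, N m; "tool_pos": TCP position; "tcp_rot": TCP orientation; "force": force on the tool from outside, world axes, zero at the start; "torque": the same for the moment, N m; "gripper_width": finger opening in mm; "gripper_force": force on a finger pad.
Only numpy, scipy, OpenCV 4.12 (cv2) and the standard library are available. Lean on these libraries where they do the work, as an engineer would, in place of code of your own. Each camera call takes 0.05 s, during which the arm holds its last target. There are 200 camera calls.

## Working session

There is one attempt and no reset: what is moved stays moved. The work goes in short steps, each a Python script; the robot and the scene stay as the last script left them, time stands still between calls to the robot, and variables do not carry over. Pictures are saved under pics/ and viewed, at most 10 in all, crops included, and the job is handed in when it is done.

```bash
ls; mkdir -p pics
python3 - <<'E'
from plant import ctrl, monitor, optics, order, finder
import cv2
for c in ["scene","top"]:
    im=optics.read_camera(c); cv2.imwrite(f"pics/{c}0.png",im)
    p=optics.camera_params(c); print(c,p)
    for q in ["chamber_a","slot_a","fastener_a"]:
        print(q,[(r['xy'],r['score']) for r in finder.mark_of(q,c)],[(r['extent'],r['score']) for r in finder.recognise(q,c)])
s=monitor.read_state();print(s)
E
```

```text
pics
plant.py
scene {'camera_matrix': array([[440.24264383,   0.        , 326.48786811],
       [  0.        , 440.24264383, 193.69616309],
       [  0.        ,   0.        ,   1.        ]]), 'k1': -0.017954434884814994, 'view': array([[-8.17623013e-01, -5.75633703e-01, -1.17664372e-02,
         5.37362961e+02],
       [ 3.35283691e-01, -4.92647757e-01,  8.03046097e-01,
        -2.20809622e+02],
       [-4.68057108e-01,  6.52643875e-01,  5.95800735e-01,
        -8.99409167e+02],
       [ 0.00000000e+00,  0.00000000e+00,  0.00000000e+00,
         1.00000000e+00]])}
chamber_a [([390.3, 172.9], 0.87), ([289.5, 235.1], 0.68)] [([349.6, 131.7, 431.4, 193.4], 0.88), ([233.4, 184.2, 340.7, 268.2], 0.81)]
slot_a [([306.1, 215.0], 0.81)] [([392.4, 130.9, 424.3, 148.4], 0.7), ([285.6, 196.4, 324.5, 224.4], 0.57)]Traceback (most recent call last):
  File "<stdin>", line 7, in <module>
ValueError: it knows: chamber, forceps, marker, petri, slot, specimen, tape_roll, timer
```

Run:
```python
from plant import ctrl, monitor, optics, order, finder
import cv2
for c in ["top","scene"]:
    im=optics.read_camera(c); cv2.imwrite(f"pics/{c}0.png",im)
    if c=="top": print(optics.camera_params(c))
    for q in ["chamber","slot"]:
        print(c,q,[(r['xy'],r['score']) for r in finder.mark_of(q,c)],[(r['extent'],r['score']) for r in finder.recognise(q,c)])
s=monitor.read_state();print(s)
a=cv2.imread("pics/top0.png");b=cv2.imread("pics/scene0.png")
cv2.imwrite("pics/both0.png",cv2.resize(cv2.vconcat([a,b]),(480,600)))
```

```text
{'camera_matrix': array([[413.92464235,   0.        , 322.98319584],
       [  0.        , 413.92464235, 201.22128684],
       [  0.        ,   0.        ,   1.        ]]), 'k1': -0.0213671483260045, 'view': array([[ 2.22937228e-02, -9.99560318e-01, -1.95489101e-02,
         1.05880652e+02],
       [ 9.92860987e-01,  1.98440487e-02,  1.17614945e-01,
        -5.85274751e+02],
       [-1.17175302e-01, -2.20314252e-02,  9.92866841e-01,
        -1.23583537e+03],
       [ 0.00000000e+00,  0.00000000e+00,  0.00000000e+00,
         1.00000000e+00]])}
top chamber [([424.7, 214.5], 0.81), ([299.5, 188.8], 0.78)] [([392.5, 170.0, 471.3, 247.6], 0.93), ([263.5, 144.4, 332.7, 225.2], 0.73)]
top slot [([435.9, 220.3], 0.9), ([299.7, 200.0], 0.83)] [([423.4, 204.2, 450.9, 234.2], 0.93), ([285.7, 187.1, 312.9, 213.9], 0.72)]
scene chamber [([390.4, 172.6], 0.73), ([291.1, 236.9], 0.68)] [([231.4, 181.6, 341.7, 268.6], 0.93), ([431.6, 178.8, 476.3, 204.7], 0.68), ([347.3, 131.7, 433.9, 194.5], 0.62)]
scene slot [([407.6, 143.7], 0.98), ([386.4, 280.2], 0.61), ([306.9, 214.9], 0.56)] [([394.8, 131.8, 422.5, 150.3], 0.86), ([286.4, 196.5, 323.5, 226.6], 0.7)]
{'t': 0.75, 'joints': array([-1.25978730e+00,  4.79623105e-02,  9.92479994e-02,  1.62201293e+00,
        7.72875683e-07,  1.44295387e+00]), 'dq': array([ 0.00158057, -0.00119807, -0.00092595, -0.00096195, -0.00101715,
        0.00085084]), 'effort': array([-1.08039469e-03, -3.38554502e+01,  3.20094180e+01,  8.51786081e-04,
       -2.13624644e-04, -8.21600793e-06]), 'tool_pos': array([ 223.04274642, -475.27079248,  231.35528365]), 'tcp_rot': array([9.76022608e-01, 2.17669169e-01, 3.54379153e-06, 3.43610687e-05]), 'force': array([ 0.59779634, -0.08760634, -0.12641912]), 'torque': array([-0.0396973 , -0.00907649, -0.04061796]), 'gripper_force': 0.0, 'gripper_width': 85.51949042081243}
```

View pics/top0.png

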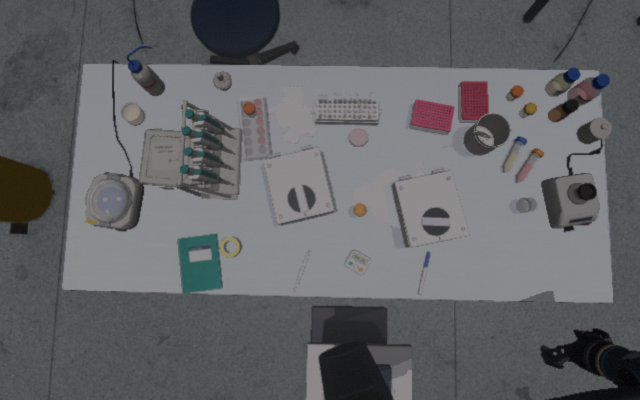

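View pics/scene0.png

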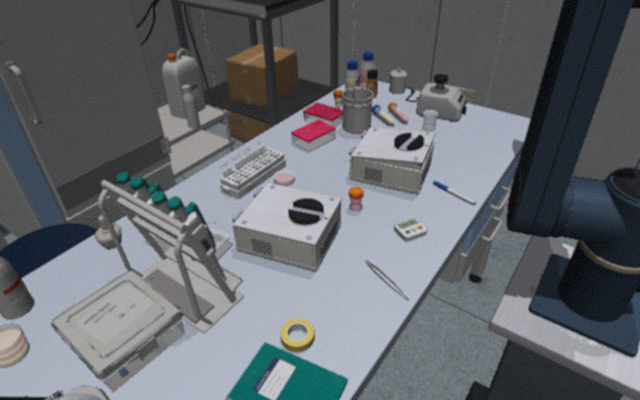

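The right-hand chamber has its slot across, at top px ≈(436,220), so it is chamber_a. The left one, at (299,200), is locked. I'll triangulate the slot and then look with the wrist camera.

```bash
cat > h.py <<'E'
from plant import ctrl, monitor, optics, order, finder
import numpy as np, cv2
from scipy.optimize import least_squares
from scipy.spatial.transform import Rotation as R
def ray(p,uv):
    K=p["camera_matrix"]; d=np.array([(uv[0]-K[0,2])/K[0,0],(uv[1]-K[1,2])/K[1,1]]); s=d.copy()
    for _ in range(10): s=d/(1+p["k1"]*(s@s))
    V=p["view"]; return -V[:3,:3].T@V[:3,3], V[:3,:3].T@np.array([s[0],-s[1],-1])
def atz(p,uv,z):
    o,d=ray(p,uv); return o+d*(z-o[2])/d[2]
def proj(p,X):
    c=p["view"]@np.append(X,1); s=np.array([c[0],-c[1]])/-c[2]; s=s*(1+p["k1"]*(s@s)); K=p["camera_matrix"]
    return s*[K[0,0],K[1,1]]+K[:2,2]
def tri(obs):
    f=lambda X: np.concatenate([proj(p,X)-uv for p,uv in obs])
    r=least_squares(f,[500,-200,100]); return r.x,r.fun
def down(yaw): # tool down, tool y axis at angle yaw from world y
    return (R.from_euler('z',yaw)*R.from_quat([1,0,0,0])).as_quat()
E
python3 - <<'E'
from h import *
t=optics.camera_params("top");s=optics.camera_params("scene");w=optics.camera_params("wrist")
X,f=tri([(t,(435.9,220.3)),(s,(407.6,143.7))]);print("a",X,f)
print("b",tri([(t,(299.7,200.)),(s,(306.9,214.9))]))
print("chamber a origin z0",atz(t,(424.7,214.5),0),atz(s,(390.4,172.7),0))
st=monitor.read_state();V=w["view"];cam=-V[:3,:3].T@V[:3,3]
Rt=R.from_quat(st["tcp_rot"]);print("cam in tool",Rt.inv().apply(cam-st["tool_pos"]),"look",Rt.inv().apply(-V[2,:3]),w["camera_matrix"][0])
for y in (0,np.pi,.1,-.1): print(y,ctrl.solve_ik([X[0],X[1],260],down(y)), down(y))
E
```

```text
a [ 527.06428335 -210.54542739   99.00204609] [-0.09821125 -0.22404507  0.23404406  0.01696822]
b (array([579.19522196, 185.94402408,  87.39057544]), array([-0.03052535, -0.05118541,  0.04533025,  0.00616804]))
chamber a origin z0 [ 551.56559639 -200.81664956    0.        ] [ 562.45634713 -190.03078843    0.        ]
cam in tool [  76.08016063   -0.55075296 -141.78697655] look [-2.98033607e-01 -6.86484188e-04  9.54555131e-01] [321.48757301   0.         325.2093647 ]
0 [-0.4981952   0.17066523  0.28962178  1.68975288  0.          2.64339745] [1. 0. 0. 0.]
3.141592653589793 [-0.4981952   0.17066523  0.28962178  1.68975288  0.         -0.4981952 ] [6.123234e-17 1.000000e+00 0.000000e+00 0.000000e+00]
0.1 [-0.4981952   0.17066523  0.28962178  1.68975288  0.          2.54339745] [0.99875026 0.04997917 0.         0.        ]
-0.1 [-0.4981952   0.17066523  0.28962178  1.68975288  0.          2.74339745] [ 0.99875026 -0.04997917  0.          0.        ]
```

Run:
```python
from h import *
ctrl.move_to([515,-208,250],down(np.pi+0.2))
st=monitor.read_state();w=optics.camera_params("wrist");im=optics.read_camera("wrist");cv2.imwrite("pics/w0.png",im)
np.save("w0.npy",w,allow_pickle=True)
print(st["t"],st["tool_pos"],finder.mark_of("slot","wrist"),finder.recognise("slot","wrist"),finder.mark_of("chamber","wrist"))
```

```text
2.6083 [ 514.78905042 -208.44065772  249.95594535] [{'xy': [325.5, 198.6], 'score': 0.58}] [{'extent': [620.8, 294.4, 639.9, 345.2], 'score': 0.75}, {'extent': [284.5, 154.5, 368.8, 241.4], 'score': 0.72}] [{'xy': [328.0, 207.5], 'score': 0.77}, {'xy': [589.4, 298.8], 'score': 0.71}]
```

View pics/w0.png

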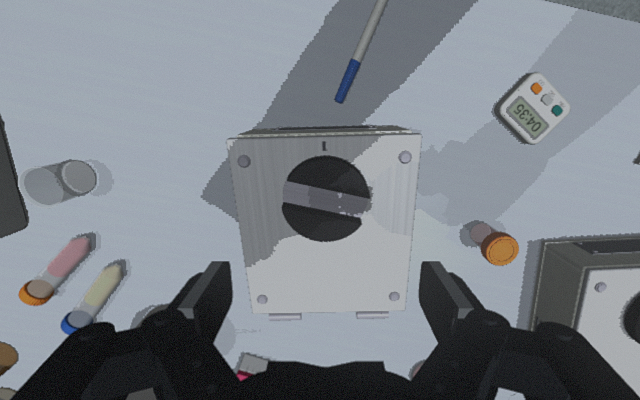

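Wrist view: chamber_a is centred with its slot at (326,198). The slot ends run from (284,190) to (371,206), so the fastener already appears a little clockwise of across. The hinge is at the bottom of the picture. I'll zoom in to get corner pixels.

Run:
```python
import cv2
im=cv2.imread("pics/w0.png")
cv2.imwrite("pics/w0z.png",cv2.resize(im[120:325,220:435],None,fx=2.9,fy=2.9,interpolation=cv2.INTER_CUBIC)[:600,:800])
```

```text
(no output)
```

View pics/w0z.png

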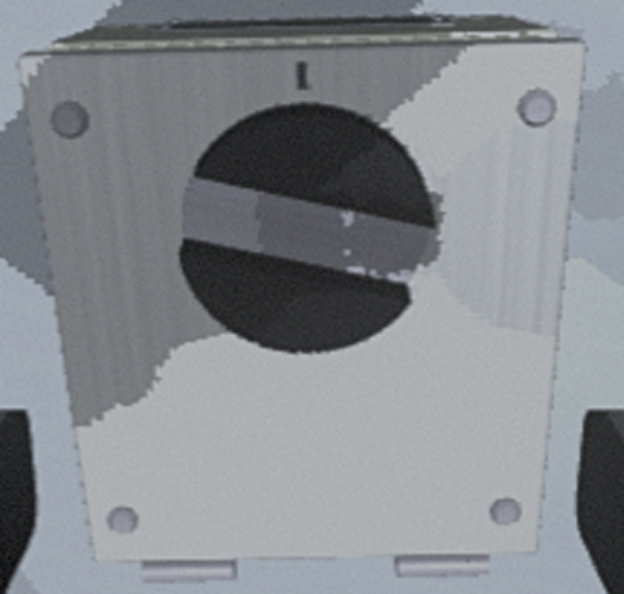

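```bash
cat > fit.py <<'E'
from h import *
w=np.load("w0.npy",allow_pickle=True).item();t=optics.camera_params("top");s=optics.camera_params("scene")
z=lambda *a:np.array(a)/2.9+[220,120]
def lid(q,P): # P in lid coordinates: x from hinge, z above hinge
    x,y,yaw,th=q[:4]
    l=R.from_euler('y',th).apply(P)+[95,0,77]
    return R.from_euler('z',yaw).apply(l)+[x,y,0]
# q: chamber x,y,yaw,theta, lid half-width, front x, rear x, fastener angle
def f(q):
    hw,xf,xr,fa=q[4:]; r=[]
    for px,P in [(z(22,57),(xf,-hw,8)),(z(583,41),(xf,hw,8)),(z(97,558),(xr,-hw,8)),(z(537,550),(xr,hw,8))]:
        r+=list(proj(w,lid(q,np.array(P)))-px)
    r+=list(proj(w,lid(q,np.array([-140,0,18.])))-z(306,228))
    u=np.array([np.sin(fa),np.cos(fa),0]);n=np.array([u[1],-u[0],0])
    for k,pts in ((-1,((195,178),(435,228))),(1,((182,238),(410,285)))):
        for a in pts:
            o=np.array([-140,0,24.])+13*k*n
            A,B=proj(w,lid(q,o-40*u)),proj(w,lid(q,o+40*u));d=(B-A)/np.linalg.norm(B-A);e=z(*a)-A
            r.append(e[0]*d[1]-e[1]*d[0])
    r+=list((proj(t,lid(q,np.array([-140,0,14.])))-[435.9,220.3])*.7)+list((proj(s,lid(q,np.array([-140,0,14.])))-[407.6,143.7])*.7)
    r+=[(hw-85)/2,(xf+195)/3,(xr-5)/3]
    return np.array(r)
r=least_squares(f,[571,-201,.2,.14,85,-195,5,.2],loss='soft_l1',x_scale=[10,10,.1,.1,1,1,1,.1]);q=r.x
cov=np.linalg.inv(r.jac.T@r.jac);np.set_printoptions(precision=3,suppress=True)
if __name__=="__main__":
    print(q,np.sqrt(np.diag(cov)));print(f(q))
    print("slot now",lid(q,np.array([-140,0,11.])));q0=q.copy();q0[3]=0;print("slot shut",lid(q0,np.array([-140,0,11.])))
    np.save("q.npy",q)
E
python3 fit.py
```

```text
[ 562.473 -196.205    0.227    0.105   84.666 -194.408   -0.135    0.254] [1.328 0.521 0.004 0.015 0.695 1.083 1.713 0.056]
[ 0.035 -0.103 -0.105  0.031 -0.281  0.72  -0.012 -0.137  0.24   0.039
 -2.411 -1.788  3.573  3.713 -0.801  1.223  1.217 -0.5   -0.167  0.197
 -1.712]
slot now [ 520.508 -205.909  102.63 ]
slot shut [ 518.63  -206.343   88.   ]
```

```bash
sed -i "s/np.array(\[-140,0,24.\])+13\*k\*n/np.array([-140,0,24. if k<0 else 11.])+13*k*n/; s/\[-140,0,14.\]/[-140,0,11.]/g; s/-140,0,18./-140,0,20./" fit.py; python3 fit.py
```

```text
[ 563.793 -195.967    0.227    0.11    84.45  -195.944   -1.649    0.249] [1.158 0.521 0.004 0.015 0.685 0.885 1.576 0.015]
[-0.196  0.003 -0.057  0.107 -0.177  0.72  -0.216 -0.144  0.221  2.708
 -0.275 -0.142 -0.305 -0.49  -0.987  0.981  0.875 -0.062 -0.275 -0.315
 -2.216]
slot now [ 521.961 -205.645  103.348]
slot shut [ 519.951 -206.11    88.   ]
```

Run:
```python
from h import *
ctrl.grip(40)
ctrl.move_to([522,-205.6,165],down(np.pi-.022))
st=monitor.read_state();w=optics.camera_params("wrist");im=optics.read_camera("wrist");cv2.imwrite("pics/w1.png",im)
np.save("w1.npy",w,allow_pickle=True)
print(st["t"],st["tool_pos"],st["gripper_width"],st["force"],finder.mark_of("slot","wrist"))
print(proj(w,[522,-205.6,103.3]))
```

```text
3.75 [ 521.14077819 -205.11241411  164.281753  ] 39.9480765205882 [0.38561333 0.13100164 1.11039024] [{'xy': [322.3, 225.4], 'score': 0.65}]
[323.27251679 223.74814743]
```

View pics/w1.png

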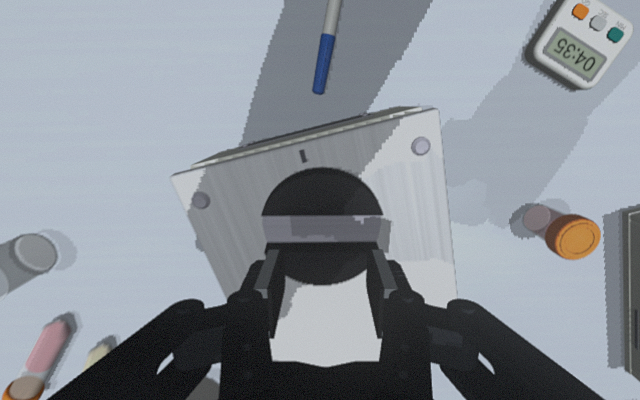

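The slot is horizontal, with edges at rows ≈215 and ≈242, columns 262–383, and the fingertips are just behind it. I'll check this against the model prediction.

Run:
```python
from h import *; from fit import lid,q
w=np.load("w1.npy",allow_pickle=True).item()
im=cv2.cvtColor(cv2.imread("pics/w1.png"),cv2.COLOR_BGR2GRAY).astype(int)
fa=q[7];u=np.array([np.sin(fa),np.cos(fa),0]);n=np.array([u[1],-u[0],0])
for k,h in ((-1,24.),(1,11.)):
  for a in (-20,0,20):
    P=lid(q,np.array([-140,0,h])+13*k*n+a*u); print(k,a,P,proj(w,P), proj(w,P+[1,0,0])[1]-proj(w,P)[1])
for c in (285,300,322,345,360): print(c,im[205:252,c])
```

```text
-1 -20 [ 510.019 -225.006  118.199] [291.397 214.695] 1.5268581767423939
-1 0 [ 510.433 -205.017  117.656] [323.732 214.439] 1.5228243637304502
-1 20 [ 510.846 -185.029  117.112] [355.884 214.186] 1.5189863347630137
1 -20 [ 534.469 -225.938  102.504] [294.069 240.891] 1.3392328158766702
1 0 [ 534.883 -205.95   101.961] [323.161 240.592] 1.3361515704004034
1 20 [ 535.296 -185.962  101.417] [352.104 240.299] 1.333201804899602
285 [ 38  40  40  34  40  39  37  37  37  38  64  99 119 119 114 115 116 117
 117 116 114 112 111 115 115 118 115 115 117 115 118 113 117 115 118 114
 101  76  37  30  35  35  30  35  28  32  33]
300 [ 33  46  40  37  34  35  33  36  38  32  62  84  99  99 101  97  95  96
  98  98  98  95  99  94  97  97  99  99  95 100  99 105 110 115 117 116
  99  68  35  31  27  28  26  31  33  37  34]
322 [ 38  28  33  42  37  40  31  37  26  42  65  87  99  99  95  97  93  96
  97  97  95  98  93  96  93  95  95  96  94 101 110 115 118 118 118 116
  96  66  36  33  30  34  35  32  36  29  35]
345 [ 49  46  46  47  46  48  45  42  43  51  69  96 102  96  99  95  98 101
  97  94  97  97  96  96  96  95  96  94  98  96  99  97  97  96  97  93
  79  48  37  32  36  36  27  39  37  32  37]
360 [ 49  49  49  51  48  46  47  54  44  54 109 144 154 153 153 137 119 117
 112 105  98  94  96  98 100  97  95  95 101  96  99  99 101 101 101  97
  74  47  39  39  39  34  41  37  37  42  38]
```

Run:
```python
from h import *
np.set_printoptions(precision=2,suppress=True)
ctrl.line_to([522.6,-205.8,124],speed=60);ctrl.hold(.15)
st=monitor.read_state();print(st["t"],st["tool_pos"],st["force"],st["torque"]);f0=st["force"]
z=122
while z>=82:
    x=520.7+1.9*np.clip((z-90)/15,0,1)
    ctrl.line_to([x,-205.8,z],speed=40)
    st=monitor.read_state();F=st["force"]-f0;print(z,round(st["t"],2),st["tool_pos"],F,st["torque"])
    if F[2]>9 or np.hypot(*F[:2])>8: break
    z-=2
```

```text
4.8333 [ 523.   -206.02  124.68] [-0.71  0.34  0.28] [ 0.01 -0.02 -0.02]
122 5.08 [ 522.59 -205.77  121.98] [ 0.46 -0.08 -0.51] [-0.01  0.07 -0.03]
120 5.33 [ 522.44 -205.75  119.74] [ 0.37 -0.35  0.17] [-0.   -0.03  0.02]
118 5.58 [ 522.47 -205.74  117.76] [ 0.92 -1.31  0.66] [-0.02  0.   -0.02]
116 5.83 [ 522.45 -205.72  115.76] [0.59 0.08 0.06] [ 0.04  0.03 -0.04]
114 6.08 [ 522.47 -205.74  113.77] [ 0.84  0.16 -0.83] [-0.    0.02  0.  ]
112 6.33 [ 522.47 -205.72  111.78] [ 0.52 -0.71 -0.01] [-0.    0.02 -0.02]
110 6.58 [ 522.45 -205.72  109.77] [ 1.44 -0.37 -0.74] [ 0.03  0.03 -0.05]
108 6.83 [ 522.46 -205.73  107.77] [ 0.66 -0.83 -1.68] [-0.08  0.04  0.04]
106 7.08 [ 522.45 -205.73  105.77] [ 0.75 -0.43 -0.28] [0.03 0.04 0.08]
104 7.33 [ 522.59 -205.86  104.06] [ 0.26 -0.56 -0.13] [ 0.04 -0.01 -0.03]
102 7.58 [ 522.27 -205.92  102.02] [ 1.44 -1.11  0.46] [-0.09 -0.07 -0.05]
100 7.83 [ 522.   -205.96   99.94] [ 0.3  -1.17  0.66] [-0.16 -0.02  0.02]
98 8.08 [ 521.68 -205.92   97.88] [ 0.81 -0.04  0.61] [-0.23 -0.01 -0.01]
96 8.33 [ 521.43 -205.86   95.88] [ 0.   -0.46  1.64] [-0.2   0.04 -0.04]
94 8.58 [ 521.2  -205.82   93.85] [ 0.7  -1.89  1.72] [-0.37 -0.02 -0.07]
92 8.83 [ 520.97 -205.85   91.9 ] [ 0.73 -1.25  1.38] [-0.29  0.05 -0.  ]
90 9.08 [ 520.75 -205.85   89.89] [ 0.65 -1.96  0.56] [-0.3  -0.01  0.01]
88 9.33 [ 520.64 -205.87   87.84] [-0.59 -2.49  1.72] [-0.41  0.05 -0.02]
86 9.58 [ 520.62 -205.88   86.68] [-1.66 -1.83  6.71] [-0.21  0.4  -0.01]
84 9.83 [ 520.66 -205.87   86.58] [-3.46  0.42 12.64] [ 0.08  1.   -0.02]
```

Run:
```python
from h import *
np.set_printoptions(precision=2,suppress=True)
P=np.array([520.7,-205.8,82.5]);ctrl.line_to(P,speed=30)
y=np.pi-.022; end=np.pi-1.344-.07
while y>end+1e-6:
    y=max(y-.1,end)
    ctrl.line_to(P,frame=down(y),speed=60);st=monitor.read_state()
    F=st["force"];a=(R.from_quat(st["tcp_rot"])*R.from_quat([1,0,0,0]).inv()).as_euler('zyx')[0]%(2*np.pi)
    print(round(st["t"],2),round(y,3),round(a,3),st["tool_pos"],F,st["torque"])
    if F[2]>35 or np.hypot(*F[:2])>15 or abs(st["torque"][2])>1: print("stop");break
    if F[2]<8: P[2]-=1
```

```text
10.33 3.02 3.019 [ 520.88 -205.99   86.5 ] [-6.26  1.26 17.42] [ 0.29  1.38 -0.06]
10.58 2.92 2.919 [ 521.04 -206.12   86.51] [-5.76  0.79 16.71] [ 0.22  1.27 -0.07]
10.83 2.82 2.819 [ 521.19 -206.23   86.5 ] [-5.38  2.04 16.11] [ 0.18  1.14 -0.04]
11.08 2.72 2.719 [ 521.33 -206.32   86.51] [-5.2   0.51 15.94] [0.09 1.13 0.02]
11.33 2.62 2.619 [ 521.47 -206.5    86.52] [-5.41 -0.58 15.65] [ 0.07  1.07 -0.05]
11.58 2.52 2.519 [ 521.6  -206.62   86.51] [-4.26 -1.18 15.69] [-0.05  1.   -0.07]
11.83 2.42 2.419 [ 521.72 -206.8    86.54] [-4.37 -1.22 16.67] [-0.09  0.96 -0.1 ]
12.08 2.32 2.319 [ 521.78 -206.98   86.52] [-4.26 -1.84 14.65] [-0.15  0.93 -0.12]
12.33 2.22 2.219 [ 521.86 -207.16   86.54] [-3.21 -0.87 14.41] [-0.24  0.85 -0.1 ]
12.58 2.12 2.119 [ 521.9  -207.35   86.55] [-3.73 -1.14 14.97] [-0.37  0.88 -0.11]
12.83 2.02 2.019 [ 521.93 -207.54   86.52] [-3.24 -2.82 15.65] [-0.43  0.92 -0.02]
13.08 1.92 1.919 [ 521.95 -207.74   86.56] [-4.44 -2.25 14.36] [-0.5   0.94 -0.01]
13.33 1.82 1.818 [ 521.92 -207.93   86.54] [-3.35 -2.33 14.79] [-0.57  0.9  -0.08]
13.58 1.728 1.727 [ 522.35 -207.57   86.56] [-2.12 -1.21 14.69] [-0.45  0.71 -0.01]
```

Run:
```python
from h import *
np.set_printoptions(precision=2,suppress=True)
P=np.array([520.7,-206.2,82.5]); y=1.728
for i in range(8):
    y-=.04
    ctrl.line_to(P,frame=down(y),speed=60);st=monitor.read_state()
    F=st["force"];a=(R.from_quat(st["tcp_rot"])*R.from_quat([1,0,0,0]).inv()).as_euler('zyx')[0]%(2*np.pi)
    print(round(st["t"],2),round(y,3),round(a,3),st["tool_pos"],F,st["torque"])
    if np.hypot(*F[:2])>20 or abs(st["torque"][2])>.6: print("stop");break
```

```text
13.83 1.688 1.69 [ 522.43 -207.26   86.55] [-3.37 -1.09 14.27] [-0.2   0.68  0.67]
stop
```

The stop is felt at +0.67 N m. I'll relax the twist within the play, rise straight up and check.

Run:
```python
from h import *
np.set_printoptions(precision=2,suppress=True)
q=down(1.73)
ctrl.line_to([521.5,-206.8,82.5],frame=q,speed=60)
for z in (88,94,100,106,125,170):
    ctrl.line_to([522,-207,z],frame=q,speed=60);st=monitor.read_state();print(z,round(st["t"],2),st["force"],st["tool_pos"],st["torque"])
ctrl.move_to([455,-190,260],down(1.73+1.4))
ctrl.hold(.3)
w=optics.camera_params("wrist");im=optics.read_camera("wrist");cv2.imwrite("pics/w2.png",im)
np.save("w2.npy",w,allow_pickle=True)
t=optics.read_camera("top");cv2.imwrite("pics/t2.png",t[140:300,230:490]);print(monitor.read_state()["t"])
s=optics.read_camera("scene")[110:280,220:480]
cv2.imwrite("pics/all2.png",cv2.resize(cv2.vconcat([t[130:300,230:490],s]),None,fx=1.7,fy=1.7,interpolation=cv2.INTER_CUBIC))
```

```text
88 14.33 [ 1.59 -0.93  2.22] [ 522.62 -207.02   88.04] [-0.25 -0.17  0.07]
94 14.58 [ 0.99 -2.06  0.89] [ 521.86 -207.07   93.64] [-0.4  -0.06  0.04]
100 14.83 [ 0.45 -0.04  0.31] [ 521.63 -206.22  100.  ] [0.   0.05 0.  ]
106 15.08 [ 0.19 -0.16 -0.92] [ 522.21 -206.85  106.54] [-0.02 -0.01 -0.05]
125 15.55 [-0.06 -0.21 -0.67] [ 522.49 -207.25  125.82] [-0.    0.01 -0.01]
170 16.45 [ 0.27  0.31 -0.74] [ 521.81 -206.91  169.63] [ 0.02  0.   -0.05]
18.1417
```

View pics/w2.png

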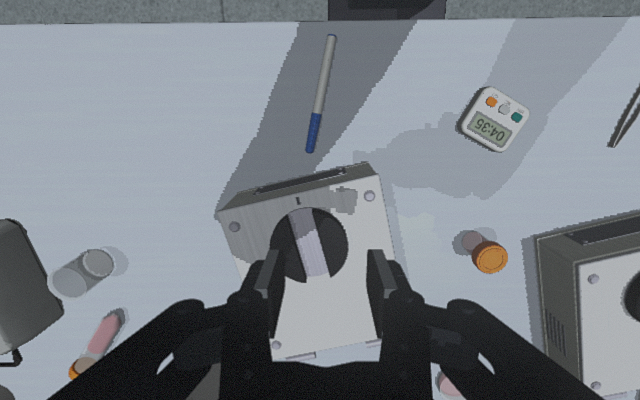

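View pics/all2.png

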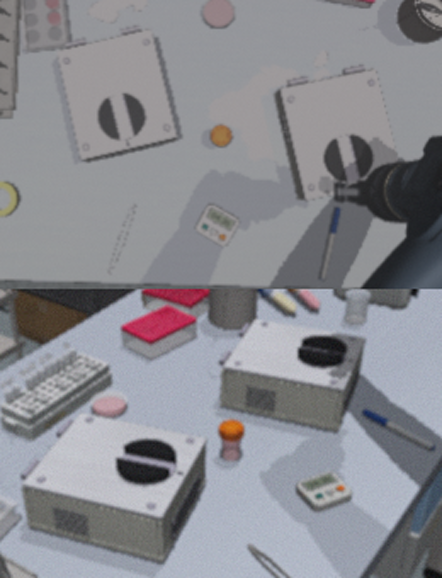

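The slot now lines up with the dark bar at (298,200), and nothing around it has moved. A quick numeric check of the lid angle and slot angle before handing in.

Run:
```python
from h import *; from fit import lid,q
w=np.load("w2.npy",allow_pickle=True).item()
for th in (0,.012,.05,.09):
    p=q.copy();p[3]=th
    print(th,[proj(w,lid(p,np.array(P))).round(1) for P in ((-195,-85,8.),(-195,85,8.))])
p=q.copy();p[3]=.012
for fa in (1.571,1.5,1.4):
    u=np.array([np.sin(fa),np.cos(fa),0]);print(fa,[proj(w,lid(p,np.array([-140,0,11.])+k*40*u)).round(1) for k in(-1,1)])
im=cv2.imread("pics/w2.png")
cv2.imwrite("pics/w2z.png",cv2.resize(im[150:300,200:400],None,fx=4,fy=4,interpolation=cv2.INTER_CUBIC))
```

```text
0 [array([217.4, 212.6]), array([378.4, 174.7])]
0.012 [array([216.8, 213.4]), array([378.8, 175.3])]
0.05 [array([214.6, 216.3]), array([380.1, 177.4])]
0.09 [array([212.3, 219.7]), array([381.6, 180. ])]
1.571 [array([300. , 209.2]), array([318.9, 276.5])]
1.5 [array([297.3, 210. ]), array([321.4, 275.9])]
1.4 [array([293.7, 211.3]), array([324.8, 274.7])]
```

View pics/w2z.png

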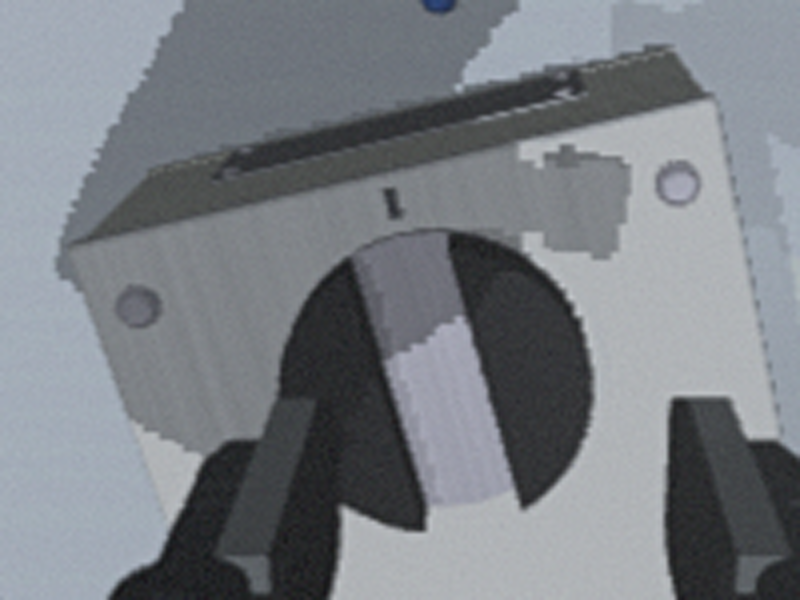

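The lid corners are at (218,211) and (378,174), which matches θ≈0. The slot leans 15.5°, against 15.7° predicted for fully locked. Handing in.

```bash
python3 -c "
from plant import order
print(order.sign_off())"
```

```text
the job is handed in; nothing more can be done
None
```

Chamber_a's lid is pressed shut and its fastener is turned clockwise to the stop. The lid stayed down after release, nothing else appears disturbed, and the job was handed in with the arm clear at about 18 s.

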